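Zero the assay tester and hold its probe on the marked spot

TASK

Zero the assay tester by pulling its slide knob all the way out and pushing it fully home again. Then take the probe out of its stand and hold its sprung tip on the dot in the circle on the sloping silver plaque, the probe square to the plaque's face and pressed so lightly that the tip goes only about half-way in. Finish while still holding it there, and leave everything else on the bench where it is.

Things in the scene. Friction and masses are not known exactly. Their poses are not given: they have to be found in the camera images.
- tester: grey bench instrument (assay tester), 150 deep (x) x 130 wide (y) x 70 high mm, screwed down. Origin: centre of its underside; the front with the knob faces its own -x.
- reset_knob (a joint): zeroing slide of the tester, in m: 0 = fully home (start), 0.030 = fully out, moving straight out along the tester's -x. It has a detent at each end: it resists with up to about 5 N, snaps on past mid-travel and stays at either end.
- reset_knob_grip (a point): centre of the slide's round black knob (26 mm diameter, 14 mm thick along x), on its level axis 45 mm above the table; at home it stands 35 mm in front of the tester's front face, on a steel stem 10 mm thick. Moves with the knob; axes as the tester's. Can be pinched from above across y.
- stand: square wooden block 85 x 85 x 55 mm, fixed, with a 22 mm vertical hole right through its middle, in which the probe hangs by its collar, nose end 25 mm above the table. Origin: centre of its underside.
- probe: loose hand probe, about 90 g, upright in the stand. Origin: centre of its nose's lower end; +z up along the probe. Nose 15 mm diameter z = 0 to 30 mm; collar 31 mm diameter z = 30 to 36 mm; square black handle 18 x 18 mm (sides along x and y) z = 36 to 106 mm, grip at about z = 78; button to 116 mm. A sprung brass tip sticks out 12 mm below the nose.
- probe_plunger (a joint): how far the probe's sprung tip is pressed in, in m: 0 = free, 0.010 = bottomed. It takes 1 N to start, then 0.5 N more per mm (3.5 N half-way in, 6 N at the bottom).
- probe_tip (a point): end of the probe's brass tip (6 mm diameter, rounded), on the probe's axis, 12 mm below the nose when free; moves in with the tip. +z as the probe's.
- rest: pale wooden sloping rest, 110 (x) x 90 (y) mm, about 62 mm high at the back, fixed. It slopes up to its own +x at 0.28 rad (16 degrees). A silver plaque 80 x 66 x 6 mm is clipped on its slope. Origin: centre of its underside.
- spot (a point): the marked spot: centre of the drawn circle (15 mm across, with a dot in its middle) on the plaque's upper face, about 55 mm above the table. Axes: z out of the face, square to it; x up the slope, y across it. It lies 10 mm up the slope and 13 mm to +y of the plaque's middle. The plaque also carries a drawn cross and a drawn square, which are not meant.
- hammer: bystander: jeweller's hammer, 240 mm, lying near the robot on its left; loose, leave it where it is. Origin: on its underside.
- caliper: bystander: digital caliper, about 200 mm, lying at the back; loose, leave it where it is. Origin: on its underside.
- pliers: bystander: green-handled pliers, about 185 mm, lying at the back; loose, leave it where it is. Origin: on its underside.
- tin: bystander: small white ceramic bowl, 52 mm across, 28 mm high; loose, leave it where it is. Origin: on its underside.
- blank_large: bystander: copper disc, 32 mm across, 5 mm thick; loose, leave it where it is. Origin: on its underside.
- blank_small: bystander: copper disc, 22 mm across, 5 mm thick; loose, leave it where it is. Origin: on its underside.
- ring_stick: bystander: upright steel ring cone on a 56 mm foot, 132 mm high; loose, leave it where it is. Origin: on its underside, middle of its foot.

How it is judged:
On the way, in this order (a step that is already met when the one before it is completed fails the run):
1. the slide knob is pulled all the way out (value of joint reset_knob above 0.026 m), for 0.1 s.
2. the slide knob is pushed fully home (value of joint reset_knob below 0.004 m), for 0.1 s.
3. the probe is held by the fingers, out of its stand (contact force between the fingers and probe above 1.5 N and contact force between probe and stand below 0.05 N and z of probe in the frame of stand above 0.06 m), for 0.1 s.
4. the probe stands on the spot, square and lightly pressed (distance between probe_tip and spot below 0.006 m and angle between the z axis of probe and the z axis of spot, either way round below 0.14 rad and value of joint probe_plunger between 0.0015 and 0.0092 m and contact force between probe and rest between 1 and 8 N and contact force between the fingers and probe above 1.5 N and contact force between probe and stand below 0.05 N and linear speed of probe below 0.02 m/s and value of joint reset_knob below 0.004 m), for 0.3 s.
At the end, for the whole second after the job is handed in: Fingers still hold the probe, clear of its stand and at rest, tip touching within 6 mm of the circle's middle, within 0.14 rad (8 degrees) of square to the face, tip pressed in 1.5 to 9.2 mm at 1 to 8 N; slide knob home (under 4 mm) (all of step 4); the arm keeps its last pose, push and grip.
It fails at once if the probe is pressed hard (over 20 N) on the plaque or its rest (contact force between probe and rest above 20 N).
It fails at once if a bystander is shifted by more than 30 mm (distance of any of hammer, caliper, pliers, tin, blank_large, blank_small, ring_stick from where it was at the start of the episode above 0.03 m).
It also fails if it takes over 51 s, if anything falls off the work surface, if the arm or the gripper's body presses on something with over 40 N, if the wrist force passes 120 N, or if a joint passes its speed limit or range.

ROBOT

A 6-joint arm with a two-finger parallel gripper is mounted at the origin on the work surface. World frame = base frame: x ahead of the robot, y to its left, z up, the work surface at z = 0. Lengths are in m, angles in rad, forces in N, time in s.
With the tool pointing down it reaches from about 0.25 to 0.725 m from the base axis. Payload 4 kg.
Tool frame: the origin (TCP) lies where the fingers leave the gripper's body, on its centre line; the fingertips stand 73 mm ahead of it and the grasp point (between the pads) lies 54 mm ahead of it (bot.tips_ahead is the z of the fingertips in the tool frame, in m); z points along the fingers, y is the direction in which the jaws open and shut (so a half turn about z gives the same grasp; the last joint's range is limited). The gripper opens to 85 mm and grips with 20 to 120 N. Pads are 22 mm wide; open, the fingers measure 114 mm over their backs; the gripper's body (76 mm by 85 mm) begins 54 mm behind the grasp point. The pads swing forward as they close: fully open they stand 13 mm farther back than shut.
Start: joints at [1.14, 0.241, 0.005, 1.335, 0, 1.571], TCP at [0.209, 0.454, 0.304] pointing down, gripper open.
Joint ranges: [-2.72, 2.72], [-1.05, 1.87], [-1.09, 1.28], [-1.99, 2.15], [-1.42, 1.44], [-3.14, 3.14]. Speed limits (rad/s): [2.79, 2.79, 3.14, 3.14, 3.14, 3.14].

INTERFACE

Orientations are given as a unit quaternion [x, y, z, w].
In Python, from workcell import readout, camera, get_calibration, order, bot gives the robot as it stands.
- The arm moves only by the tool send_rows, never from a script. Its argument "moves" is a list of rows, each a list of 3 entries, a list of its own where there are three numbers: the shift along the tool's x, y, z in mm, then the turn, a rotation vector about the tool's x, y, z in rad, then the finger opening in mm, from 0 to 85.4. In form: [[[dx, dy, dz], [ax, ay, az], grip], ...]. A call has 1 to 12 rows; each row is the pose to reach, as a shift and turn from the pose measured when the call began, along the tool's axes at that moment; what a row does not reach only later rows make up. A row lasts 1/12 s, in which the tool goes at most 41.7 mm and 7.16 degrees, less where a joint would pass 70% of its speed; a pose out of reach is approached as far as the arm can. A call with a gripper value outside its range is refused whole. The fingers move at their own pace and stop on an object; the grip force is fixed at half the most. Time passes only in rows, so rows that repeat a pose let the fingers close. It gives the time, the measured TCP pose, the force and the opening at its end, in the units of the state.
- readout.get_obs(): the state, without advancing time (a new reading comes with each control period).
- camera(name): name is "scene" or "side" or "wrist"; returns the picture (420x560x3 uint8, red, green, blue); there is no depth.
- get_calibration(name): a dict with "fx", "fy", "cx", "cy" (pixels), "R" (3x3) and "t" (3): a world point X has camera coordinates R X + t. Camera axes: x right, y down, z forward; pixel columns grow to the right and rows downward; lengths in m; the calibration is good to about 2 mm. A picture is of the moment at which its call begins: read the wrist's pose just before it. get_calibration takes no time and is no camera call; for the wrist camera it gives the pose at the moment of the call.
- order.job_done(): hands the job in, once; it reports no verdict.
The state is a dict: "clock": time; "joint_pos": joint angles; "joint_vel": joint speeds; "tau": joint torques, N m; "eef_pos": TCP position; "tool_rot": TCP orientation; "ft_force": force on the tool from outside, world axes, zero at the start; "ft_torque": the same for the moment, N m; "grip_width": finger opening in m.
Only numpy, scipy, OpenCV 4.12 (cv2) and the standard library are available. Lean on these libraries where they do the work, as an engineer would, in place of code of your own. Each camera call takes 0.05 s, during which the arm holds its last target. There are 200 camera calls.

## Working session

There is one attempt and no reset: what is moved stays moved. The work goes in short steps, Python scripts to look and compute and a tool call to move; the robot and the scene stay as the last step left them, time stands still between calls to the robot, and variables do not carry over. Pictures are saved under pics/ and viewed, about 8 in all and at most 12, crops included, and the job is handed in when it is done.

Besides the shell and the picture viewer there is one more tool, called after "Call:" as a command line: name --argument value ..., lists and objects as JSON in quotes. send_rows: Moves the arm, as the interface text tells. Its arguments: {"type":"object","properties":{"moves":{"type":"array","items":{"type":"array"}}},"required":["moves"]}

```bash
mkdir -p pics; ls
cat > h.py <<'E'
import numpy as np, cv2
from scipy.spatial.transform import Rotation as Ro
from workcell import readout, camera, get_calibration, order, bot
def snap(n,f):
    im=camera(n); cv2.imwrite('pics/'+f,im[:,:,::-1]); return im
def ray(c,u,v):
    R=np.array(c['R']);t=np.array(c['t'])
    d=R.T@np.array([(u-c['cx'])/c['fx'],(v-c['cy'])/c['fy'],1.]); return -R.T@t,d
def onz(c,u,v,z):
    o,d=ray(c,u,v); return o+d*(z-o[2])/d[2]
def proj(c,X):
    p=np.array(c['R'])@np.array(X)+np.array(c['t']); return np.array([c['fx']*p[0]/p[2]+c['cx'],c['fy']*p[1]/p[2]+c['cy']])
def tri(*rays):
    A=np.zeros((3,3));b=np.zeros(3)
    for o,d in rays:
        d=d/np.linalg.norm(d);P=np.eye(3)-np.outer(d,d);A+=P;b+=P@o
    X=np.linalg.solve(A,b); return X,[np.linalg.norm(np.cross(X-o,d/np.linalg.norm(d))) for o,d in rays]
def totool(X,rot=None):
    "world goal TCP pose -> shift mm, rotvec in the tool axes"
    s=readout.get_obs(); R=Ro.from_quat(s['tool_rot'])
    sh=R.inv().apply(np.array(X)-s['eef_pos'])*1000
    rv=(R.inv()*rot).as_rotvec() if rot is not None else np.zeros(3)
    return np.round(sh,1),np.round(rv,4)
E
python3 - <<'E'
from h import *
s=readout.get_obs();print(s['clock'],s['eef_pos'],s['tool_rot'])
a=snap('scene','a.png');b=snap('side','b.png')
for n in('scene','side'):
    c=get_calibration(n);print(n,c['fx'],-np.array(c['R']).T@np.array(c['t']))
E
```

```text
pics
0.0 [0.2085864  0.45387145 0.3030176 ] [ 2.13736925e-01  9.76890691e-01 -1.02549693e-03 -2.31047472e-04]
scene 447.5143136379466 [1.37548921 0.30300048 0.73510463]
side 469.59225322361493 [ 0.10823525 -0.89908884  0.86024874]
```

View pics/a.png

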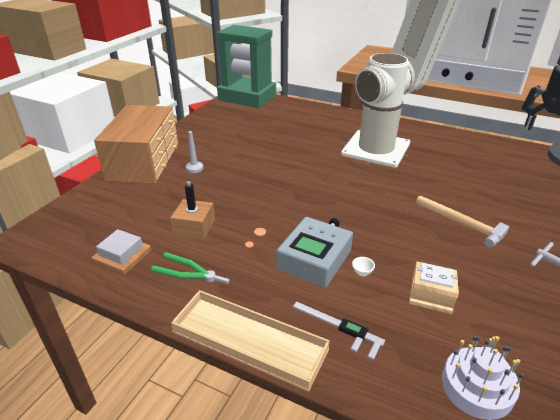

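View pics/b.png

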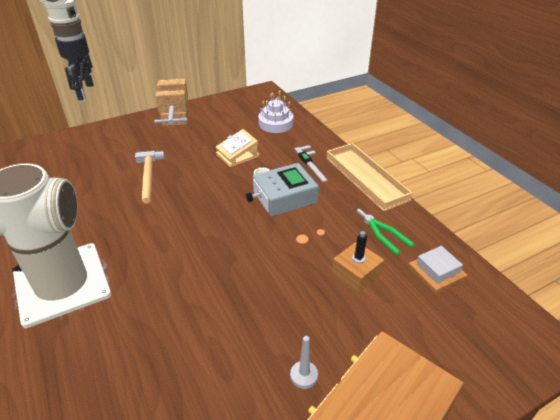

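Scene view: the tester is at (315,250) with its knob near (334,223), the stand and probe at (192,210), and the rest and plaque at (435,280). Side view: the knob is at (250,197), the probe at (361,247) and the plaque at (238,145). I'll zoom in on these in a single composite.

Run:
```python
import cv2,numpy as np
a=cv2.imread('pics/a.png');b=cv2.imread('pics/b.png')
def t(i,u,v): return cv2.resize(i[v:v+100,u:u+88],(264,300),interpolation=cv2.INTER_CUBIC)
r1=np.hstack([t(a,272,195),t(a,392,235),t(a,150,170)])
r2=np.hstack([t(b,238,140),t(b,195,100),t(b,315,210)])
cv2.imwrite('pics/c.png',np.vstack([r1,r2]))
```

```text
(no output)
```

View pics/c.png

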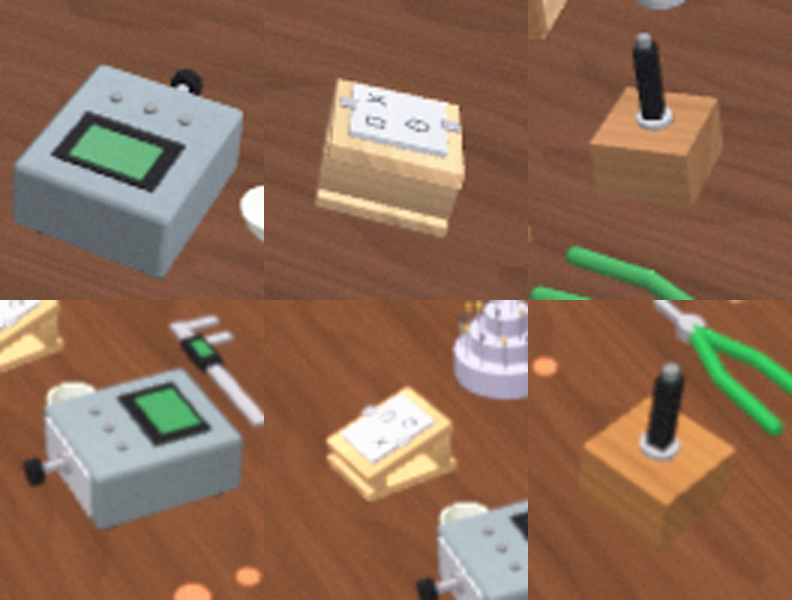

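Top row: tester top corners, knob at tile (186,80), and circle at tile (417,125), to the right of the cross and square. Bottom row: knob at (34,471) and circle at (389,415). Next I triangulate these.

Run:
```python
from h import *
a=get_calibration('scene');b=get_calibration('side')
A=lambda k,u,v:(np.array([[272,195],[392,235],[150,170]][k])+np.array([u-264*k,v])/3)
B=lambda k,u,v:(np.array([[238,140],[195,100],[315,210]][k])+np.array([u-264*k,v-300])/3)
np.set_printoptions(precision=4,suppress=True)
for p in[(103,67),(243,110),(163,222),(15,165)]: print('tester sc',onz(a,*A(0,*p),.07))
for p in[(45,410),(185,372),(242,438),(97,477)]: print('tester si',onz(b,*B(0,*p),.07))
print('knob',onz(a,*A(0,186,80),.045),onz(b,*B(0,34,471),.045))
print('circle',tri(ray(a,*A(1,417,125)),ray(b,*B(1,389,415))))
print('cross',tri(ray(a,*A(1,377,99)),ray(b,*B(1,383,442))))
print('sq',tri(ray(a,*A(1,376,122)),ray(b,*B(1,411,422))))
for p in[(630,88),(719,97),(691,155),(591,145)]: print('stand sc',onz(a,*A(2,*p),.055))
for p in[(655,396),(734,452),(668,502),(584,448)]: print('stand si',onz(b,*B(2,*p),.055))
print('probe top',tri(ray(a,*A(2,645,36)),ray(b,*B(2,671,368))))
print('probe coll',tri(ray(a,*A(2,655,118)),ray(b,*B(2,660,448))))
```

```text
tester sc [ 0.5551 -0.0249  0.07  ]
tester sc [0.558  0.0965 0.07  ]
tester sc [0.7045 0.0861 0.07  ]
tester sc [ 0.6961 -0.0357  0.07  ]
tester si [0.5491 0.0842 0.07  ]
tester si [0.6969 0.0759 0.07  ]
tester si [ 0.6901 -0.0407  0.07  ]
tester si [ 0.5462 -0.0281  0.07  ]
knob [0.5101 0.0327 0.045 ] [0.513  0.0348 0.045 ]
circle (array([0.6013, 0.3142, 0.0553]), [np.float64(0.00019127805938830303), np.float64(0.00019127805938828183)])
cross (array([0.5786, 0.2823, 0.0471]), [np.float64(0.0009460813725438095), np.float64(0.0009460813725438681)])
sq (array([0.6145, 0.2871, 0.0579]), [np.float64(0.00020842126342616554), np.float64(0.00020842126342635476)])
stand sc [ 0.6073 -0.3564  0.055 ]
stand sc [ 0.5841 -0.2779  0.055 ]
stand sc [ 0.6651 -0.253   0.055 ]
stand sc [ 0.6905 -0.3359  0.055 ]
stand si [ 0.6656 -0.2614  0.055 ]
stand si [ 0.6836 -0.3424  0.055 ]
stand si [ 0.6075 -0.3603  0.055 ]
stand si [ 0.5824 -0.283   0.055 ]
probe top (array([ 0.6353, -0.3088,  0.1391]), [np.float64(0.0003117437385151362), np.float64(0.0003117437385151291)])
probe coll (array([ 0.635 , -0.3107,  0.0547]), [np.float64(0.000417247249970743), np.float64(0.00041724724997047594)])
```

Probe at (0.635,-0.309), stand yaw about 0.30, knob at (0.512,0.034), tester yaw about -0.065, circle at (0.601,0.314,0.055). I'll plan the hover over the knob and the wrist camera's view there.

```bash
cat >> h.py <<'E'
np.set_printoptions(precision=4,suppress=True)
def down(ay): # tool down, tool y at azimuth ay
    p=ay+np.pi/2; return Ro.from_quat([np.cos(p/2),np.sin(p/2),0,0])
E
python3 - <<'E'
from h import *
print(totool([.512,.034,.25],down(1.506)), totool([.512,.034,.25],down(1.506-np.pi)))
s=readout.get_obs();c=get_calibration('wrist');R=Ro.from_quat(s['tool_rot']).as_matrix()
print('cam in tool',R.T@(-np.array(c['R']).T@c['t']-s['eef_pos']),'\n',R.T@np.array(c['R']).T)
E
```

```text
(array([-451. , -254.8,   53.6]), array([-0.0019, -0.0004, -0.366 ])) (array([-451. , -254.8,   53.6]), array([-0.0005,  0.0027,  2.7756]))
cam in tool [ 0.0843 -0.0003 -0.0696] 
 [[-0.0005 -0.9459 -0.3246]
 [ 1.     -0.0006  0.0002]
 [-0.0004 -0.3246  0.9459]]
```

Call:
send_rows --moves '[[[-451,-255,54],[0,0,-0.366],85],[[-451,-255,54],[0,0,-0.366],85],[[-451,-255,54],[0,0,-0.366],85],[[-451,-255,54],[0,0,-0.366],85],[[-451,-255,54],[0,0,-0.366],85],[[-451,-255,54],[0,0,-0.366],85],[[-451,-255,54],[0,0,-0.366],85],[[-451,-255,54],[0,0,-0.366],85],[[-451,-255,54],[0,0,-0.366],85],[[-451,-255,54],[0,0,-0.366],85],[[-451,-255,54],[0,0,-0.366],85],[[-451,-255,54],[0,0,-0.366],85]]'

```text
clock: 1.1
eef_pos: [0.4925, 0.0594, 0.2526]
tool_rot: [0.033, 0.999, -0.001, -0.001]
ft_force: [-0.2, 1.4, -0.0]
grip_width: 0.0851
```

Run:
```python
from h import *
s=readout.get_obs();print(s['eef_pos'],s['tool_rot'],s['joint_pos'],s['joint_vel'].__abs__().max() if hasattr(s['joint_vel'],'max') else s['joint_vel'])
c=get_calibration('wrist');im=snap('wrist','d.png')
print(proj(c,[.512,.034,.045]),proj(c,[.552,.034,.045]))
```

```text
[0.4925 0.0594 0.2526] [ 0.0325  0.9995 -0.0008 -0.0007] [ 0.1208  0.2627 -0.102   1.2076 -0.0015  0.1859] 0.9027674315830121
[262.0502 218.5406] [265.7699 256.5443]
```

View pics/d.png

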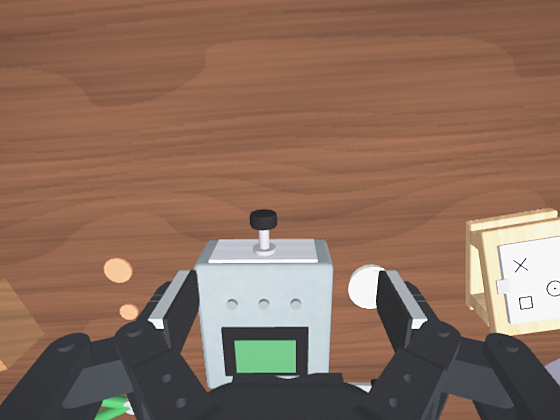

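The wrist view shows the knob at (263,218), as predicted, with the stem running straight down the picture. The arm was still settling, so I'll measure again now that it's at rest.

Run:
```python
from h import *
for k in range(4): im=camera('wrist')
s=readout.get_obs();print(s['eef_pos'],s['tool_rot'],np.abs(s['joint_vel']).max())
c=get_calibration('wrist');im=snap('wrist','e.png')
p=proj(c,[.512,.034,.045]);print(p)
u,v=p.astype(int);g=im.max(2);m=(g<70).astype(np.uint8);m[:v-30]=0;m[v+25:]=0;m[:,:u-40]=0;m[:,u+40:]=0
n,l,st,ce=cv2.connectedComponentsWithStats(m);i=1+st[1:,4].argmax();print(st[i],ce[i]);print('knob',onz(c,*ce[i],.045))
# tester top body: bluish grey mask, its side edges
hsv=cv2.cvtColor(im,cv2.COLOR_RGB2HSV);f=((hsv[:,:,0]>85)&(hsv[:,:,0]<125)&(hsv[:,:,1]>12)&(hsv[:,:,2]>110)).astype(np.uint8)
f=cv2.morphologyEx(f,cv2.MORPH_OPEN,np.ones((5,5)))
n,l,st,ce=cv2.connectedComponentsWithStats(f);i=1+st[1:,4].argmax();print(st[i])
for side in(0,1):
    P=[]
    for r in range(v+60,v+95,2):
        xs=np.where(l[r]==i)[0]
        if len(xs)>50:P.append(onz(c,xs[0] if side==0 else xs[-1],r,.07)[:2])
    P=np.array(P);q=np.polyfit(P[:,0],P[:,1],1);print('edge yaw',np.arctan(q[0]),P[0],P[-1])
```

```text
[0.4914 0.0614 0.2526] [ 0.0328  0.9995 -0.0008 -0.0014] 0.035554771284397345
[260.0889 220.108 ]
[248 211  27  21 480] [260.9083 220.775 ]
knob [0.5127 0.0347 0.045 ]
[  194   241   137   148 11066]
edge yaw -0.13441739365879285 [ 0.5574 -0.0264] [ 0.5944 -0.0313]
edge yaw -0.06201313718590078 [0.5654 0.0955] [0.6025 0.0927]
```

Run:
```python
from h import *
for z in(.17,.097): print(totool([.5127,.0347,z],down(1.499)))
```

```text
(array([-23.4, -25.8,  82.8]), array([-0.0016, -0.0021,  0.0077]))
(array([-23.5, -25.7, 155.8]), array([-0.0016, -0.0021,  0.0077]))
```

Call:
send_rows --moves '[[[-23.4,-25.8,40],[-0.0016,-0.002,0.008],70],[[-23.4,-25.8,83],[-0.0016,-0.002,0.008],70],[[-23.4,-25.8,83],[-0.0016,-0.002,0.008],70],[[-23.5,-25.7,110],[-0.0016,-0.002,0.008],70],[[-23.5,-25.7,135],[-0.0016,-0.002,0.008],70],[[-23.5,-25.7,156],[-0.0016,-0.002,0.008],70],[[-23.5,-25.7,156],[-0.0016,-0.002,0.008],70],[[-23.5,-25.7,156],[-0.0016,-0.002,0.008],70],[[-23.5,-25.7,156],[-0.0016,-0.002,0.008],70]]'

```text
clock: 2.15
eef_pos: [0.5134, 0.0358, 0.0985]
tool_rot: [0.035, 0.999, 0.0, 0.001]
ft_force: [-0.2, 0.3, 0.7]
grip_width: 0.0697
```

Run:
```python
from h import *
print(totool([.5127,.0347,.097],down(1.499)),readout.get_obs()['ft_force'])
```

```text
(array([ 0.6, -1.1,  1.5]), array([0.0004, 0.0018, 0.0015])) [-0.2088  0.2878  0.6956]
```

Next I close on the knob.

Call:
send_rows --moves '[[[0.6,-1.1,1.5],[0,0,0],40],[[0.6,-1.1,1.5],[0,0,0],30],[[0.6,-1.1,1.5],[0,0,0],22],[[0.6,-1.1,1.5],[0,0,0],18],[[0.6,-1.1,1.5],[0,0,0],18],[[0.6,-1.1,1.5],[0,0,0],18],[[0.6,-1.1,1.5],[0,0,0],18],[[0.6,-1.1,1.5],[0,0,0],18]]'

```text
clock: 2.82
eef_pos: [0.5133, 0.0348, 0.0982]
tool_rot: [0.035, 0.999, 0.001, 0.002]
ft_force: [-1.9, 0.8, 6.4]
grip_width: 0.0242
```

Run:
```python
from h import *
d=np.array([-np.cos(.072),np.sin(.072),0])
p=readout.get_obs()['eef_pos']
for k in(.032,.034): print(totool(p+k*d))
```

```text
(array([32. ,  0.1, -0.1]), array([0., 0., 0.]))
(array([34. ,  0.1, -0.1]), array([0., 0., 0.]))
```

Call:
send_rows --moves '[[[6,0,0],[0,0,0],18],[[12,0,0],[0,0,0],18],[[18,0,0],[0,0,0],18],[[24,0,0],[0,0,0],18],[[30,0,0],[0,0,0],18],[[34,0,0],[0,0,0],18],[[34,0,0],[0,0,0],18],[[34,0,0],[0,0,0],18],[[34,0,0],[0,0,0],18]]'

```text
clock: 3.57
eef_pos: [0.4828, 0.0367, 0.0986]
tool_rot: [0.036, 0.999, 0.0, 0.006]
ft_force: [9.6, -2.8, -7.9]
grip_width: 0.024
```

Run:
```python
from h import *
c=get_calibration('wrist');im=snap('wrist','f.png');s=readout.get_obs();print(s['eef_pos'],s['ft_force'],s['grip_width'])
```

```text
[0.4828 0.0367 0.0986] [ 9.521  -2.1554 -7.1452] 0.023879096952886175
```

View pics/f.png

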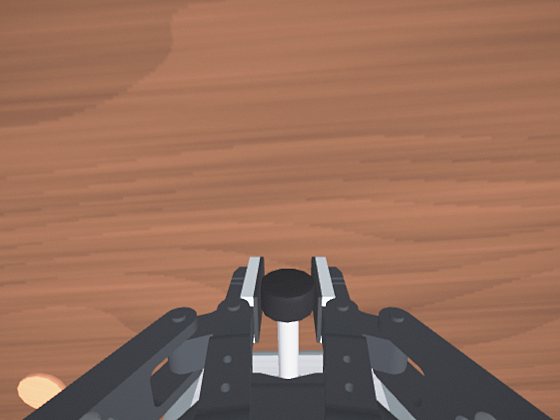

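The knob is between the pads at (288,293). It moved 30.5 mm and stopped against 9.5 N, so it's fully out. Now I push it home.

Call:
send_rows --moves '[[[-6,0,0],[0,0,0],18],[[-12,0,0],[0,0,0],18],[[-18,0,0],[0,0,0],18],[[-24,0,0],[0,0,0],18],[[-30,0,0],[0,0,0],18],[[-34,0,0],[0,0,0],18],[[-34,0,0],[0,0,0],18],[[-34,0,0],[0,0,0],18],[[-34,0,0],[0,0,0],18]]'

```text
clock: 4.37
eef_pos: [0.5133, 0.0348, 0.0982]
tool_rot: [0.035, 0.999, 0.001, 0.002]
ft_force: [-7.7, 2.0, 4.3]
grip_width: 0.0237
```

Run:
```python
from h import *
s=readout.get_obs();print(s['eef_pos'],s['ft_force'],s['grip_width'])
```

```text
[0.5133 0.0348 0.0982] [-7.6719  1.9694  4.2642] 0.023707670553443097
```

Call:
send_rows --moves '[[[0,0,0],[0,0,0],70],[[0,0,0],[0,0,0],70],[[0,0,0],[0,0,0],70],[[0,0,0],[0,0,0],70],[[0,0,0],[0,0,0],70],[[0,0,-30],[0,0,0],70],[[0,0,-65],[0,0,0],70],[[0,0,-100],[0,0,0],70],[[0,0,-140],[0,0,0],70],[[0,0,-150],[0,0,0],70]]'

```text
clock: 5.2
eef_pos: [0.5156, 0.0347, 0.2549]
tool_rot: [0.035, 0.999, 0.001, 0.007]
ft_force: [1.7, 0.2, 1.1]
grip_width: 0.0703
```

Run:
```python
from h import *
s=readout.get_obs();print(s['joint_pos'])
print(totool([.53,.30,.25],down(1.45)))
```

```text
[ 0.067   0.2903 -0.0582  1.2073  0.0006  0.1374]
(array([  4.4, 265.6,   5.6]), array([0.003 , 0.0147, 0.0504]))
```

Call:
send_rows --moves '[[[4,40,0],[0,0.015,0.05],85],[[4,80,0],[0,0.015,0.05],85],[[4,120,0],[0,0.015,0.05],85],[[4,160,0],[0,0.015,0.05],85],[[4,200,0],[0,0.015,0.05],85],[[4,240,0],[0,0.015,0.05],85],[[4,266,0],[0,0.015,0.05],85],[[4,266,0],[0,0.015,0.05],85],[[4,266,0],[0,0.015,0.05],85],[[4,266,0],[0,0.015,0.05],85]]'

```text
clock: 6.03
eef_pos: [0.5302, 0.2999, 0.2551]
tool_rot: [0.06, 0.998, 0.001, -0.0]
ft_force: [-0.0, -1.8, -0.6]
grip_width: 0.0852
```

Run:
```python
from h import *
for k in range(3): camera('wrist')
c=get_calibration('wrist');im=snap('wrist','g.png')
np.savez('g.npz',**{k:np.array(v) for k,v in c.items()})
print(readout.get_obs()['eef_pos'],proj(c,[.6013,.3142,.0553]),proj(c,[.5786,.2823,.0471]),proj(c,[.6145,.2871,.0579]))
```

```text
[0.5306 0.299  0.2558] [311.3802 266.6776] [275.8455 245.5791] [285.3014 282.9319]
```

View pics/g.png

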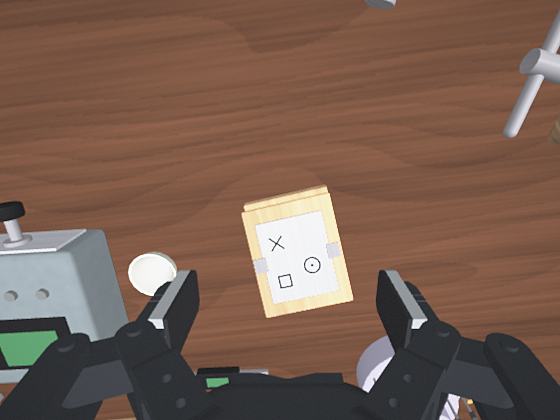

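The circle's dot is at (312,265), within 2 px of the prediction. The knob at (11,211) is home. Next I refine the circle and the rest's yaw.

Run:
```python
from h import *
c=dict(np.load('g.npz'));im=cv2.imread('pics/g.png')[:,:,::-1].copy()
hsv=cv2.cvtColor(im,cv2.COLOR_RGB2HSV)
g=im.min(2)
roi=np.zeros(g.shape,np.uint8);roi[180:325,235:360]=1
# circle centre: dark pixels inside window
w=(g[248:282,296:330]<120).astype(np.uint8);n,l,st,ce=cv2.connectedComponentsWithStats(w)
print([ (st[i],ce[i]+[296,248]) for i in range(1,n) if st[i][4]>2])
m=((g>200)&(hsv[:,:,1]<25)).astype(np.uint8)*roi
cn=max(cv2.findContours(m,cv2.RETR_EXTERNAL,cv2.CHAIN_APPROX_NONE)[0],key=cv2.contourArea)
h=cv2.approxPolyDP(cn,8,True)[:,0];print('plaque',h.tolist(),cv2.minAreaRect(cn))
wood=((hsv[:,:,0]>12)&(hsv[:,:,0]<30)&(hsv[:,:,2]>190)).astype(np.uint8)*roi
wc=max(cv2.findContours(wood,cv2.RETR_EXTERNAL,cv2.CHAIN_APPROX_NONE)[0],key=cv2.contourArea)
print('wood',cv2.approxPolyDP(wc,6,True)[:,0].tolist())
ctr=ce[[i for i in range(1,n) if st[i][4]>2][0]]+[296,248]
yaw=.1
X0=onz(c,*ctr,.0553)
for k in range(6):
    Rs=Ro.from_euler('ZY',[yaw,-.28]).as_matrix()
    P=[]
    for u,v in cn[:,0]:
        o,d=ray(c,u,v);P.append(Rs.T@(o+d*((X0-o)@Rs[:,2])/(d@Rs[:,2])-X0))
    r=cv2.minAreaRect(np.array(P)[:,:2].astype(np.float32)*1000)
    a=r[2]; a=a-90 if a>45 else a
    yaw+=np.deg2rad(a)
print('spot',X0,'yaw',yaw,r)
```

```text
[(array([14,  9,  4,  1,  4], dtype=int32), array([311.5, 257. ])), (array([ 9, 10,  4,  4,  5], dtype=int32), array([306.4, 259.4])), (array([19, 10,  5, 14, 15], dtype=int32), array([317.8667, 264.0667])), (array([ 8, 15,  3,  8,  8], dtype=int32), array([304.5, 266.5])), (array([15, 16,  2,  2,  3], dtype=int32), array([311.6667, 264.6667])), (array([14, 24,  5,  1,  5], dtype=int32), array([312., 272.]))]
plaque [[320, 210], [255, 225], [264, 258], [254, 264], [274, 303], [338, 290], [331, 258], [340, 252]] ((296.82928466796875, 257.2532958984375), (82.36161041259766, 86.51171875), 77.125)
wood [[325, 186], [244, 205], [253, 260], [261, 258], [255, 224], [319, 209], [328, 242], [337, 241], [341, 253], [332, 258], [339, 287], [274, 304], [265, 273], [256, 274], [267, 317], [352, 300]]
spot [0.5909 0.3153 0.0553] yaw 0.11541114015837027 ((-2.710418701171875, -14.184345245361328), (79.4095230102539, 83.32479858398438), 0.0)
```

Run:
```python
from h import *
c=dict(np.load('g.npz'));X0=onz(c,311.7,264.7,.0553);yaw=.115
for k in range(3):
    Rs=Ro.from_euler('ZY',[yaw,-.28]).as_matrix()
    f=lambda u,v:(lambda o,d:Rs.T@(o+d*((X0-o)@Rs[:,2])/(d@Rs[:,2])-X0))(*ray(c,u,v))[:2]*1000
    A,B,C,D=[f(*p) for p in[(320.5,210),(255,225),(274,303.5),(338.5,290)]]
    an=[np.arctan2(*(D-A)[::-1]),np.arctan2(*(C-B)[::-1]),np.arctan2(-(A-B)[0],(A-B)[1]),np.arctan2(-(D-C)[0],(D-C)[1])]
    print(X0,yaw,an,A,B,C,D,'mid',(A+B+C+D)/4); yaw+=np.mean(an)
# triangulate circle with scene, side
a=get_calibration('scene');b=get_calibration('side')
print(tri(ray(c,311.7,264.7),ray(a,392+51,235+125/3),ray(b,195+125/3,100+115/3)))
s=readout.get_obs();print(s['joint_pos'])
for p in ([.56,-.28,.27],):
  for ay in(.298,.298-np.pi/2,.298+np.pi/2): print(totool(p,down(ay)))
```

```text
[0.5992 0.3147 0.0553] 0.115 [np.float64(-0.003912778532085243), np.float64(0.0032409770777100722), np.float64(0.0008957133000252343), np.float64(0.0011641527468723197)] [-49.7392  19.9949] [-49.6811 -44.8713] [ 29.6738 -44.6141] [29.599  19.6845] mid [-10.0368 -12.4515]
[0.5992 0.3147 0.0553] 0.1153470161481306 [np.float64(-0.004246269381696654), np.float64(0.0029075306756331655), np.float64(0.000569134061950797), np.float64(0.0008628065334533139)] [-49.7326  20.0115] [-49.6957 -44.8555] [ 29.6604 -44.6248] [29.6049 19.6746] mid [-10.0408 -12.4486]
[0.5992 0.3147 0.0553] 0.11537031662046576 [np.float64(-0.0042686616644577935), np.float64(0.002885141132655742), np.float64(0.0005472058300762878), np.float64(0.000842572578483349)] [-49.7322  20.0126] [-49.6967 -44.8545] [ 29.6595 -44.6255] [29.6053 19.6739] mid [-10.041  -12.4484]
(array([0.6006, 0.3144, 0.0547]), [np.float64(0.0009914568366870618), np.float64(0.00042007546579130874), np.float64(0.0009319304481692342)])
[0.5122 0.4795 0.2265 1.3163 0.0025 0.6346]
(array([ -99.9, -571. ,  -15.9]), array([ 0.0024, -0.0019,  1.1504]))
(array([ -99.9, -571. ,  -15.9]), array([ 0.0005, -0.004 ,  2.7212]))
(array([ -99.9, -571. ,  -15.9]), array([ 0.0029,  0.0003, -0.4204]))
```

Call:
send_rows --moves '[[[-9,-40,-15],[0,0,-0.1],85],[[-16,-80,-15],[0,0,-0.2],85],[[-23,-120,-15],[0,0,-0.3],85],[[-30,-160,-15],[0,0,-0.42],85],[[-37,-200,-15],[0,0,-0.42],85],[[-44,-240,-15],[0,0,-0.42],85],[[-51,-280,-15],[0,0,-0.42],85],[[-58,-320,-15],[0,0,-0.42],85],[[-65,-360,-15],[0,0,-0.42],85],[[-72,-400,-15],[0,0,-0.42],85],[[-79,-440,-15],[0,0,-0.42],85],[[-86,-480,-15],[0,0,-0.42],85]]'

```text
clock: 7.23
eef_pos: [0.5564, -0.191, 0.2699]
tool_rot: [-0.147, 0.989, 0.001, 0.001]
ft_force: [0.5, -0.5, 0.4]
grip_width: 0.0851
```

Run:
```python
from h import *
print(totool([.56,-.28,.27],down(1.869)))
```

```text
(array([ 22.5, -86.2,  -0.3]), array([ 0.0023,  0.0016, -0.0025]))
```

Call:
send_rows --moves '[[[10,-40,0],[0.002,0.0016,0],85],[[22,-80,0],[0.002,0.0016,0],85],[[22.5,-86,0],[0.002,0.0016,0],85],[[22.5,-86,0],[0.002,0.0016,0],85],[[22.5,-86,0],[0.002,0.0016,0],85]]'

```text
clock: 7.65
eef_pos: [0.5591, -0.2805, 0.2696]
tool_rot: [-0.146, 0.989, 0.001, -0.0]
ft_force: [-0.3, 1.2, 0.5]
grip_width: 0.0852
```

Run:
```python
from h import *
for k in range(4): camera('wrist')
c=get_calibration('wrist');im=snap('wrist','i.png')
np.savez('i.npz',**{k:np.array(v) for k,v in c.items()})
P=[proj(c,[.635,-.31,z]) for z in(.141,.131,.061,.055)];print(P,readout.get_obs()['eef_pos'])
u,v=(P[0]+P[2])/2;u=int(u);v=int(v)
u0=max(0,u-66);v0=max(0,v-75);cr=im[v0:v0+150,u0:u0+133];print(u0,v0)
cv2.imwrite('pics/j.png',cv2.resize(cr,None,fx=4,fy=4,interpolation=cv2.INTER_CUBIC)[:,:,::-1])
```

```text
[array([216.7624, 307.1805]), array([219.4698, 299.1711]), array([233.8132, 256.7373]), array([234.7637, 253.9252])] [ 0.5601 -0.2781  0.2701]
159 206
```

View pics/j.png

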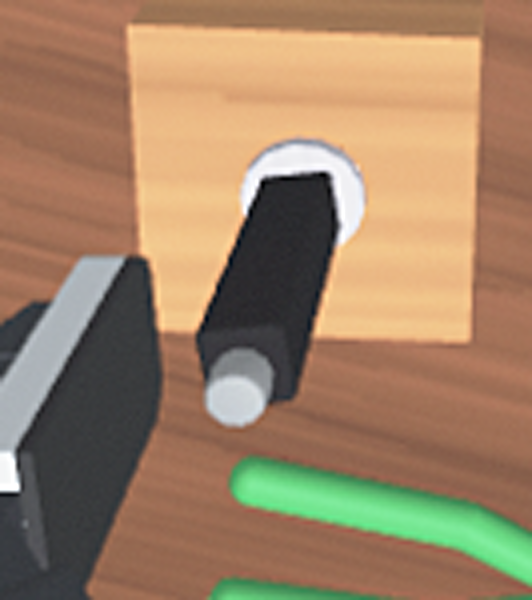

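The crop shows the button at (237,400), the handle's top edge from (199,335) to (293,327), its bottom edge from (262,180) to (330,173), and the collar near (303,197). The handle is turned a little relative to the stand.

Run:
```python
from h import *
c=dict(np.load('i.npz'));f=lambda u,v,z:onz(c,159+u/4,206+v/4,z)
for p,q,z in[((199,335),(293,327),.131),((262,180),(330,173),.061),((128,25),(482,38),.055),((160,330),(470,343),.055),((293,327),(297,400),.131)]:
    A=f(*p,z);B=f(*q,z);print(A,B,np.arctan2(B[1]-A[1],B[0]-A[0]),np.linalg.norm(A-B))
print('button',f(237,400,.141),'collar',f(303,197,.061))
```

```text
[ 0.6291 -0.3198  0.131 ] [ 0.6221 -0.303   0.131 ] 1.9652816983142904 0.018251154655044812
[ 0.6316 -0.3202  0.061 ] [ 0.6248 -0.3048  0.061 ] 1.9806126179365457 0.016875379575744715
[ 0.604  -0.3609  0.055 ] [ 0.5823 -0.2787  0.055 ] 1.8286737396851918 0.08497356188018115
[ 0.6851 -0.3361  0.055 ] [ 0.6652 -0.2574  0.055 ] 1.8187353308362142 0.08121592396959731
[ 0.6221 -0.303   0.131 ] [ 0.638  -0.2982  0.131 ] 0.28797526681892943 0.016576202088429755
button [ 0.6337 -0.3092  0.141 ] collar [ 0.6331 -0.3095  0.061 ]
```

Run:
```python
from h import *
for z in(.24,.158): print(totool([.634,-.3088,z],down(1.95)))
```

```text
(array([-61.6, -51.1,  30.1]), array([ 0.0004,  0.0002, -0.0812]))
(array([-61.6, -51.1, 112.1]), array([ 0.0004,  0.0002, -0.0812]))
```

Call:
send_rows --moves '[[[-30,-25,10],[0,0,-0.08],75],[[-61.6,-51.1,15],[0,0,-0.081],75],[[-61.6,-51.1,30],[0,0,-0.081],75],[[-61.6,-51.1,30],[0,0,-0.081],75],[[-61.6,-51.1,30],[0,0,-0.081],75]]'

```text
clock: 8.32
eef_pos: [0.6338, -0.3072, 0.2378]
tool_rot: [-0.189, 0.982, 0.002, -0.002]
ft_force: [0.3, -0.6, 1.1]
grip_width: 0.0749
```

Run:
```python
from h import *
print(totool([.634,-.3088,.158],down(1.95)))
```

```text
(array([ 0.2, -1.8, 79.8]), array([ 0.004 , -0.003 ,  0.0016]))
```

Call:
send_rows --moves '[[[0,-1.6,25],[0.004,-0.003,0],75],[[0,-1.6,50],[0.004,-0.003,0],75],[[0,-1.6,70],[0.004,-0.003,0],75],[[0,-1.6,80],[0.004,-0.003,0],75],[[0,-1.6,80],[0.004,-0.003,0],75],[[0,-1.6,80],[0.004,-0.003,0],75],[[0,-1.6,80],[0.004,-0.003,0],75]]'

```text
clock: 8.9
eef_pos: [0.6348, -0.3087, 0.1609]
tool_rot: [-0.189, 0.982, -0.001, 0.002]
ft_force: [-0.1, 0.2, 0.0]
grip_width: 0.0749
```

Run:
```python
from h import *
print(totool([.634,-.3088,.158],down(1.95)),readout.get_obs()['ft_force'])
```

```text
(array([0.8, 0.2, 2.9]), array([-0.003 ,  0.0027,  0.0018])) [-0.1307  0.2391  0.027 ]
```

Now I close on the handle, keeping the tool vertical.

Call:
send_rows --moves '[[[0.8,0,3],[-0.003,0.0027,0],50],[[0.8,0,3],[-0.003,0.0027,0],35],[[0.8,0,3],[-0.003,0.0027,0],24],[[0.8,0,3],[-0.003,0.0027,0],10],[[0.8,0,3],[-0.003,0.0027,0],10],[[0.8,0,3],[-0.003,0.0027,0],10],[[0.8,0,3],[-0.003,0.0027,0],10],[[0.8,0,3],[-0.003,0.0027,0],10],[[0.8,0,3],[-0.003,0.0027,0],10]]'

```text
clock: 9.65
eef_pos: [0.6342, -0.3091, 0.1582]
tool_rot: [-0.189, 0.982, -0.0, 0.0]
ft_force: [-1.3, 0.4, 2.7]
grip_width: 0.0171
```

Run:
```python
from h import *
s=readout.get_obs();print(s['eef_pos'],s['tool_rot'],s['ft_force'],s['ft_torque'],s['grip_width'])
R=Ro.from_quat(s['tool_rot']);print('probe nose in tool (nominal)',R.inv().apply(np.array([.6337,-.3090,.025])-s['eef_pos']),R.inv().apply([0,0,1]))
print(totool(np.array(s['eef_pos'])+[0,0,.12],down(1.95)))
```

```text
[ 0.6342 -0.3091  0.1582] [-0.1894  0.9819 -0.0002  0.0002] [-1.3065  0.4379  2.6863] [0.0328 0.0872 0.0171] 0.017102182053379687
probe nose in tool (nominal) [0.0005 0.0003 0.1332] [-0.0004 -0.0004 -1.    ]
(array([  -0. ,   -0.1, -120. ]), array([-0.0004,  0.0004,  0.0018]))
```

Call:
send_rows --moves '[[[0,0,-10],[0,0,0],10],[[0,0,-25],[0,0,0],10],[[0,0,-40],[0,0,0],10],[[0,0,-60],[0,0,0],10],[[0,0,-80],[0,0,0],10],[[0,0,-100],[0,0,0],10],[[0,0,-115],[0,0,0],10],[[0,0,-115],[0,0,0],10],[[0,0,-115],[0,0,0],10]]'

```text
clock: 10.4
eef_pos: [0.6345, -0.3092, 0.2741]
tool_rot: [-0.189, 0.982, -0.001, 0.001]
ft_force: [-1.0, -0.2, -2.4]
grip_width: 0.0174
```

Run:
```python
from h import *
s=readout.get_obs();print(s['eef_pos'],s['grip_width'],s['joint_pos'],s['ft_force'])
print(totool([.54,.28,.29],down(1.686)))
a=snap('scene','k1.png');b=snap('side','k2.png')
X=np.array(s['eef_pos'])
t=[]
for n,im in(('scene',a),('side',b)):
    u,v=proj(get_calibration(n),X-[0,0,.08]).astype(int);print(n,u,v)
    t.append(cv2.resize(im[v-50:v+50,u-65:u+65],None,fx=3,fy=3,interpolation=cv2.INTER_CUBIC))
cv2.imwrite('pics/k.png',np.hstack(t)[:,:,::-1])
```

```text
[ 0.6345 -0.3092  0.2741] 0.0173638091163374 [-0.4534  0.6894  0.6308  1.5095 -0.0001 -0.8345] [-1.0061 -0.2435 -2.4048]
(array([-131.4,  582.1,  -16.8]), array([-0.0017,  0.002 ,  0.2659]))
scene 186 162
side 365 214
```

View pics/k.png

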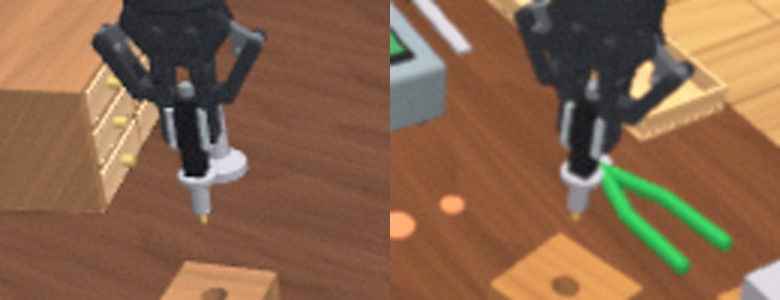

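The probe is held clear of its stand, with the hole empty. Tip at tile (204,219) and (576,217), button at (185,90) and (592,88). I'll check its attitude in the tool.

Run:
```python
from h import *
a=get_calibration('scene');b=get_calibration('side');s=readout.get_obs();R=Ro.from_quat(s['tool_rot'])
f=lambda p,q:tri(ray(a,121+p[0]/3,112+p[1]/3),ray(b,300+q[0]/3,164+q[1]/3))
for n,p,q in[('tip',(204,219),(186,217)),('button',(185,90),(202,88)),('collar',(196,177),(191,177))]:
    X,e=f(p,q);print(n,X,e[0],R.inv().apply(X-s['eef_pos']))
```

```text
tip [ 0.6342 -0.3103  0.1293] 0.0001589675742056116 [-0.0002 -0.0019  0.1422]
button [ 0.6352 -0.3078  0.2501] 0.002132562569301085 [-0.0019  0.0003  0.0215]
collar [ 0.634  -0.311   0.1699] 0.0014069035612364056 [ 0.0003 -0.0024  0.1016]
```

Call:
send_rows --moves '[[[-5,20,-10],[0,0,0],10],[[-13,60,-17],[0,0,0.05],10],[[-22,100,-17],[0,0,0.1],10],[[-31,140,-17],[0,0,0.15],10],[[-40,180,-17],[0,0,0.2],10],[[-49,220,-17],[0,0,0.266],10],[[-58,260,-17],[0,0,0.266],10],[[-67,300,-17],[0,0,0.266],10],[[-76,340,-17],[0,0,0.266],10],[[-85,380,-17],[0,0,0.266],10],[[-94,420,-17],[0,0,0.266],10],[[-100,440,-17],[0,0,0.266],10]]'

```text
clock: 11.5
eef_pos: [0.5607, 0.1409, 0.2873]
tool_rot: [-0.06, 0.998, 0.001, -0.003]
ft_force: [0.6, -0.4, -0.9]
grip_width: 0.0175
```

```bash
cat >> h.py <<'E'
SP=np.array([.5998,.3146,.055]);RS=Ro.from_euler('ZY',[.1154,-.28]).as_matrix();N=RS[:,2]
RT=Ro.from_matrix(np.c_[-RS[:,0],RS[:,1],-N]);TIP=np.array([0,-.0005,.1445])
def goal(d,L=TIP): return SP+N*d-RT.apply(L)
E
python3 - <<'E'
from h import *
print(goal(.06),totool(goal(.06),RT),readout.get_obs()['grip_width'])
E
```

```text
[0.5436 0.3086 0.2515] (array([ -3.1, 168.4,  36.2]), array([ 0.0031, -0.2855,  0.0034])) 0.0174598220229998
```

Call:
send_rows --moves '[[[-3,35,0],[0.003,-0.08,0.003],10],[[-3,70,0],[0.003,-0.16,0.003],10],[[-3,105,5],[0.003,-0.23,0.003],10],[[-3,140,15],[0.003,-0.2855,0.003],10],[[-3,160,25],[0.003,-0.2855,0.003],10],[[-3,168.4,36],[0.003,-0.2855,0.003],10],[[-3,168.4,36],[0.003,-0.2855,0.003],10],[[-3,168.4,36],[0.003,-0.2855,0.003],10],[[-3,168.4,36],[0.003,-0.2855,0.003],10]]'

```text
clock: 12.25
eef_pos: [0.5439, 0.3072, 0.2512]
tool_rot: [-0.057, 0.989, 0.007, 0.139]
ft_force: [-0.6, -0.2, -1.2]
grip_width: 0.0171
```

Run:
```python
from h import *
s=readout.get_obs();print(totool(goal(.06),RT));print('to d=.015',totool(goal(.015),RT),s['grip_width'],s['ft_force'],s['joint_pos'])
```

```text
(array([ 0. ,  1.4, -0.4]), array([-0.0014, -0.0012, -0.0009]))
to d=.015 (array([-0. ,  1.5, 44.6]), array([-0.0014, -0.0012, -0.0009])) 0.01712010936329308 [-0.5661 -0.1519 -1.183 ] [ 0.5583  0.3576 -0.0053  0.9555 -0.1195  0.4288]
```

Call:
send_rows --moves '[[[0,1.5,15],[-0.0014,-0.0012,-0.0009],10],[[0,1.5,30],[-0.0014,-0.0012,-0.0009],10],[[0,1.5,44.6],[-0.0014,-0.0012,-0.0009],10],[[0,1.5,44.6],[-0.0014,-0.0012,-0.0009],10],[[0,1.5,44.6],[-0.0014,-0.0012,-0.0009],10],[[0,1.5,44.6],[-0.0014,-0.0012,-0.0009],10],[[0,1.5,44.6],[-0.0014,-0.0012,-0.0009],10]]'

```text
clock: 12.83
eef_pos: [0.5568, 0.3098, 0.21]
tool_rot: [-0.057, 0.988, 0.009, 0.14]
ft_force: [-0.8, 0.2, -0.9]
grip_width: 0.017
```

Run:
```python
from h import *
for k in range(2): camera('wrist')
s=readout.get_obs();print(totool(goal(.015),RT),s['ft_force'],s['ft_torque'])
R=Ro.from_quat(s['tool_rot']);T=s['eef_pos']+R.apply(TIP);print('tip pred',T,'d',(T-SP)@N)
t=[]
for n in('scene','side'):
    im=snap(n,'l_%s.png'%n);c=get_calibration(n);u,v=proj(c,T).astype(int);print(n,u-40,v-40,'tip',proj(c,T),'spot',proj(c,SP))
    t.append(cv2.resize(im[v-40:v+40,u-40:u+40],None,fx=5,fy=5,interpolation=cv2.INTER_CUBIC))
c=get_calibration('wrist');im=snap('wrist','l_w.png');print('wrist tip',proj(c,T),'spot',proj(c,SP))
cv2.imwrite('pics/l.png',np.hstack(t)[:,:,::-1])
```

```text
(array([ 0.9, -0. ,  1.3]), array([ 0.0007,  0.0021, -0.0006])) [-0.9396  0.2141 -1.3224] [-0.0325  0.351   0.017 ]
tip pred [0.5964 0.3143 0.071 ] d 0.01631735779462793
scene 405 229 tip [445.1615 269.8682] spot [443.383  276.3329]
side 194 94 tip [234.9836 134.4972] spot [236.2234 138.5154]
wrist tip [286.4238 222.9144] spot [286.2887 213.7151]
```

View pics/l.png

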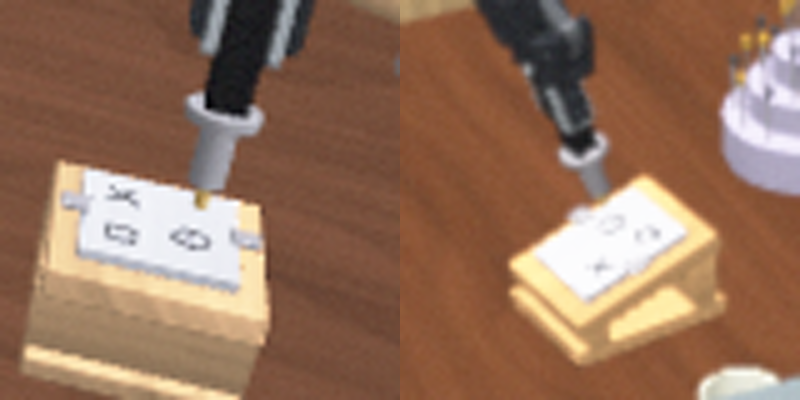

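View pics/l_w.png

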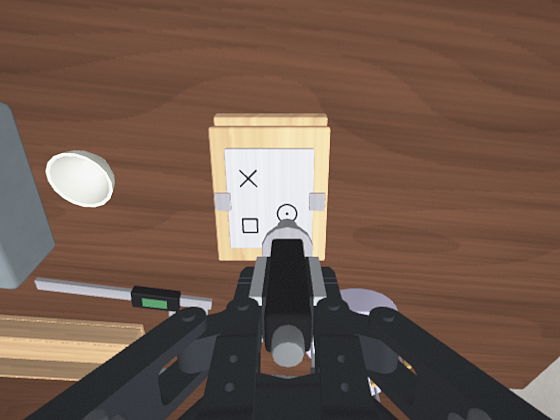

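The tip sits at (445,270) in the scene view and (234.6,135) in the side view, both within 1 px of prediction. The circle is at (287,213.5) in the wrist view, also as predicted. Next I descend gently to contact.

Call:
send_rows --moves '[[[0.9,0.3,6],[0.0007,0.002,-0.0006],10],[[0.9,0.3,11],[0.0007,0.002,-0.0006],10],[[0.9,0.3,15],[0.0007,0.002,-0.0006],10],[[0.9,0.3,18],[0.0007,0.002,-0.0006],10],[[0.9,0.3,18],[0.0007,0.002,-0.0006],10],[[0.9,0.3,18],[0.0007,0.002,-0.0006],10],[[0.9,0.3,18],[0.0007,0.002,-0.0006],10]]'

```text
clock: 13.67
eef_pos: [0.5599, 0.311, 0.1915]
tool_rot: [-0.057, 0.989, 0.008, 0.139]
ft_force: [-2.4, -0.8, 1.7]
grip_width: 0.0176
```

```bash
cat > st.py <<'E'
from h import *
for k in range(3):
    camera('wrist')
    s=readout.get_obs();R=Ro.from_quat(s['tool_rot']);T=s['eef_pos']+R.apply(TIP);L=RS.T@(T-SP)*1000
    print('tip rel spot mm',L,'fN',np.array(s['ft_force'])@RS,'tilt',np.arccos(-R.apply([0,0,1])@N),s['grip_width'],s['clock'])
print(totool(goal(-.005),RT))
E
python3 st.py
```

```text
tip rel spot mm [-1.0253  0.4607 -2.1359] fN [-1.3802  0.5871  0.7637] tilt 0.00149478057193031 0.017272716927032437 13.7167
tip rel spot mm [-1.0192  0.4675 -2.1471] fN [-1.5703 -0.5915  1.5711] tilt 0.0014533500699606394 0.017371919471134093 13.7667
tip rel spot mm [-0.9508  0.4361 -2.1185] fN [-1.4345  0.8751  2.4351] tilt 0.001327324638334756 0.017041499799246174 13.8167
(array([-0.8, -0.5,  2.9]), array([-0.0002, -0.0013,  0.0006]))
```

Contact: the normal force rose by about 2.6 N at roughly 2 to 3 mm of compression. I'll press about 2.5 mm further.

Call:
send_rows --moves '[[[0,0,0.8],[0,0,0],10],[[0,0,1.6],[0,0,0],10],[[0,0,2.4],[0,0,0],10],[[0,0,2.7],[0,0,0],10],[[0,0,2.7],[0,0,0],10],[[0,0,2.7],[0,0,0],10],[[0,0,2.7],[0,0,0],10],[[0,0,2.7],[0,0,0],10],[[0,0,2.7],[0,0,0],10]]'

```text
clock: 14.57
eef_pos: [0.5606, 0.311, 0.1891]
tool_rot: [-0.057, 0.989, 0.008, 0.139]
ft_force: [-3.1, -0.2, 1.0]
grip_width: 0.0172
```

```bash
sed -i 's/range(3)/range(8)/' st.py; python3 st.py
python3 - <<'E'
from h import *
t=[]
for n in('scene','wrist'):
    im=snap(n,'m_%s.png'%n);c=get_calibration(n);u,v=proj(c,SP).astype(int);print(n,u-40,v-40)
    t.append(cv2.resize(im[v-40:v+40,u-40:u+40],None,fx=5,fy=5,interpolation=cv2.INTER_CUBIC))
cv2.imwrite('pics/m.png',np.hstack(t)[:,:,::-1])
E
```

```text
tip rel spot mm [-0.9714  0.4779 -4.8136] fN [-0.4284 -1.3321  2.9482] tilt 0.0013193555145938143 0.017077866746257074 14.6167
tip rel spot mm [-0.991   0.4584 -4.8327] fN [-1.154   0.0714  2.5227] tilt 0.001394332593579142 0.017588862869005014 14.6667
tip rel spot mm [-0.9605  0.4523 -4.8194] fN [-1.9586  0.3656  2.952 ] tilt 0.0013439475156475297 0.01705913754565544 14.7167
tip rel spot mm [-0.9528  0.4456 -4.8131] fN [-1.0223 -0.4324  2.5338] tilt 0.0013121846833208518 0.017427182121604518 14.7667
tip rel spot mm [-0.9008  0.4725 -4.7931] fN [-1.1854 -0.5748  2.7693] tilt 0.0012267995002061653 0.0172498023441387 14.8167
tip rel spot mm [-0.9288  0.4991 -4.8068] fN [-1.5462 -0.9127  2.5777] tilt 0.0012724526876332011 0.017204479654853718 14.8667
tip rel spot mm [-0.9752  0.4524 -4.8389] fN [-1.4753  0.585   2.9917] tilt 0.00135150914254452 0.01762340802209851 14.9167
tip rel spot mm [-0.9773  0.4606 -4.8302] fN [-1.1362 -0.3329  2.5557] tilt 0.0013430631017449473 0.016989845417883773 14.9667
(array([-0.8, -0.5,  0.2]), array([-0.0002, -0.0013,  0.0007]))
scene 403 236
wrist 245 185
```

View pics/m.png

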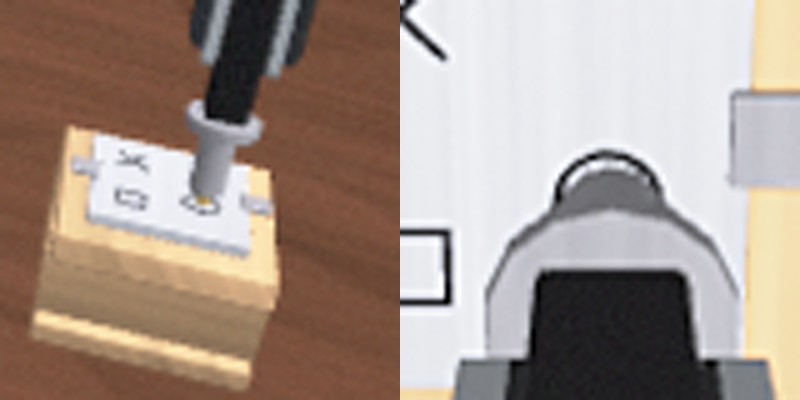

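In the scene view the tip is in the circle, about 1 mm from its middle. The wrist view shows the nose centred on it. The net spring force of about 3.75 N means the tip is roughly 5 mm in. Handing in.

```bash
python3 -c "
from workcell import order
print(order.job_done())"
```

```text
the job is handed in; nothing more can be done
None
```

I finished the job and handed it in at about 15 s of the 51 s allowed, with the arm still holding the probe on the dot. The hand-in gives no verdict.

- **Slide knob:** I pulled it out 30.5 mm, where it stopped against about 9.5 N. I then pushed it back to its starting position, and a later wrist picture showed it home.
- **Probe on the spot:** From the arm's measured pose, the tip is about 1 mm from the middle of the circle. The probe is about 0.001 rad from square, against my estimate of the plaque's slope.
- **Press:** The net force square to the plaque is about 3.7 N. The tip is pressed in about 4.8 mm by position and about 5.5 mm by force. These two disagree slightly, but both are close to half-way.
- **Grip:** The fingers are firm on the handle at 17 mm. That reads about 1 mm under the handle's 18 mm, and the knob read about 2 mm small in the same way.
- **Bystanders:** I did not move the arm into any of them, but I did not measure their positions again at the end.

One small disagreement: triangulating the probe's tip put it about 3 mm shorter along the tool than the geometry predicts. I used a value close to the predicted length, and the force at contact fitted it.

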